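# Load a sample vial into the tipping cradle of a vial reader

## Task

Take the vial lying on the small V-shaped rest and lay it lengthwise in the sloping V-cradle of the vial reader, under the edge of its hood, so that its own weight tips the cradle back to the reading window and it stays there. Set it in gently, without letting it fall, and leave the bottle, the dish and the small standing vial where they are.

Things in the scene. Friction and masses are not known exactly. Their poses are not given: they have to be found in the camera images.
- vial_mid (a point): Centre of the vial to load: clear screw-cap vial, black cap, 50 mm long, body 30 mm across (cap 26 mm), 40 to 70 g. Its z axis runs along the vial from bottom to cap. It starts lying level in the V-shaped rest, its centre 40 mm above the worktop, cap roughly away from the robot. Either end of the vial may later point to the reading window.
- vial_rest: Fixed low aluminium V-shaped rest under the lying vial; origin on the worktop under its middle, x along its groove. The V is 34 mm long and 28 mm wide over its edges, narrower than the vial, so fingers can close on the vial's two sides at its middle. Foot plate 60 x 50 mm, 8 mm high.
- cradle_seat (a point): Centre of a vial seated in the reader's cradle; turns with the cradle. x runs along the V-groove toward the window, y across it, z out of it. Empty, it stands 130 mm above the worktop and x points 28 degrees upward, away from the robot. Steel 90-degree V, 28 mm wide over its edges; an end plate at each end, 70 mm apart inside, as high as about the seated vial's axis.
- rocker (a joint): Tilt of the cradle, rad: 0 = loading position (28 degrees up toward the window, held by its counterweight), 0.70 = tipped (12 degrees down toward the window, at its stop). The pivot is 85 mm above the worktop, 38 mm nearer the robot than the empty seat. Swings freely, damped: a released vial tips it within about 1.5 s; without a vial it goes back to 0.
- reader: The fixed vial reader; origin on the worktop under the cradle's pivot, x toward the window, y left, z up. Base x -100 to 160 mm, 110 mm wide, 12 mm high. White head with the round window: x 115 to 157, 100 mm wide, 297 high. Two bearing cheeks at the pivot: 66 mm wide overall, up to 98 mm high. Empty cradle's seat: x 38, z 130 mm.
- hood_edge (a point): Middle of the front lower edge of the reader's grey hood, 281 mm above the worktop (reader's x 33 mm). The hood is 120 mm wide and reaches from here back over the head; side skirts hang to 263 mm. It covers the empty seat from above, so a vertical hand would hit it: lean the tool back 25 to 40 degrees (fingers pointing down and toward the window) and move in and out along the tool's axis.
- bottle: Amber reagent bottle with a black cap, 56 mm across, 118 mm high, standing; origin at the centre of its underside. Leave it alone.
- dish: Covered petri dish, 65 mm across, 15 mm high; origin at the centre of its underside. Leave it alone.
- small_vial: Small standing vial with a pale cap, 27 mm across, 40 mm high; origin at the centre of its underside. Not the one to load: leave it alone.
Things that resemble listed ones, but are neither listed nor needed, are in the scene too. There is more than one size of the part that bears vial_mid; the job needs the smallest.

How it is judged:
By the outcome, as a careful person would: the job done as asked, in the order asked, and still so for the second after the job is handed in, with the robot touching nothing.
It also fails if it takes over 43 s, if anything falls off the work surface, if the arm or the gripper's body presses on something with over 40 N, if the wrist force passes 120 N, or if a joint passes its speed limit or range.

## Robot

A 6-joint arm with a two-finger parallel gripper is mounted at the origin on a cart in front of the work surface, level with it; the furniture and walls round the work are solid. World frame = base frame: x ahead of the robot, y to its left, z up, the work surface at z = 0. Lengths are in m, angles in degrees, forces in N, time in s.
With the tool pointing down it reaches from about 0.375 to 0.825 m from the base axis. Payload 5.5 kg.
Tool frame: the origin (TCP) lies at the very end of the fingers, on their centre line; the grasp point (between the pads) lies 19 mm behind it; z points along the fingers, y is the line along which they close (so a half turn about z gives the same grasp; the last joint's range is limited). The gripper opens to 85 mm and grips with 20 to 120 N. Pads are 22 mm wide; open, the fingers measure 114 mm over their backs; the gripper's body (76 mm by 85 mm) begins 54 mm behind the grasp point. The pads swing forward as they close: fully open they stand 13 mm farther back than shut.
Start: joints at [-73.912, 17.962, -2.699, 69.339, 0, 90], TCP at [0.166, -0.576, 0.231] pointing down, gripper open.
Joint ranges: [-152.73, 152.73], [-39.44, 99.34], [-58.76, 71.6], [-118.89, 123.64], [-81.53, 83.1], [-180, 180]. Speed limits (degrees/s): [136.94, 136.94, 172.46, 180, 180, 180].

## Interface

Orientations are given as a 3x3 rotation matrix whose columns are the frame's x, y, z axes.
In Python, from cell import r gives the robot as it stands.
- The arm moves only by the tool servo_tool, never from a script. Its argument "commands" is text: rows parted by semicolons, each of 4 numbers parted by spaces: the shift along the world's x, y, z in mm, then the turn about the world's z in degrees. A call has 1 to 20 rows; each row shifts and turns the commanded pose from where the row before left it; what a row does not reach is not made up. A row lasts 1/12 s, in which the tool goes at most 41.7 mm and 7.16 degrees, less where a joint would pass 70% of its speed; a pose out of reach is approached as far as the arm can. A call is refused whole if a number of a shift passes 41.7 or a number of a turn 7.16, either way. A call with a gripper value outside its range is refused whole. "grip" is the gripper command: -1 is shut, 1 is fully open, values between are in proportion, set as the call begins (left out, the last holds). The fingers move at their own pace and stop on an object; "newtons" is the grip in N (left out, the last holds). Time passes only in rows, so rows that do not move let the fingers close. It gives the time, the measured TCP pose, the force, the opening and the grip force at its end, in the units of the state.
- r.observe(): the state, without advancing time (a new reading comes with each control period).
- r.grab_frame(name): name is "scene" or "top" or "wrist"; returns a dict with "img" (480x640x3 uint8, red, green, blue), "fx", "fy", "cx", "cy" (pixels), "R" (3x3) and "t" (3): a world point X has camera coordinates R X + t; the wrist camera has in their place "T_tool_cam" (4x4, takes a point from camera to tool coordinates, whose origin is the TCP and whose axes are the flange's). Camera axes: x right, y down, z forward; pixel columns grow to the right and rows downward; lengths in m; the calibration is good to about 2 mm. The wrist camera is an equidistant fisheye: a pixel r from the principal point sees the ray r / f radians off the axis. A picture is of the moment at which its call begins: read the wrist's pose just before it. There is no depth.
- r.job_done(): hands the job in; it is judged then, once.
The state is a dict: "clock": time; "q": joint angles; "qd": joint speeds; "tau": joint torques, N m; "tool_pos": TCP position; "eef_rot": TCP orientation; "force": force on the tool from outside, world axes, zero at the start; "wrist_torque": the same for the moment, N m; "width": finger opening in m; "finger_force": force on a finger pad.
Only numpy, scipy, OpenCV 4.12 (cv2) and the standard library are available. Lean on these libraries where they do the work, as an engineer would, in place of code of your own. Each camera call takes 0.05 s, during which the arm holds its last target. There are 200 camera calls.

## Working session

There is one attempt and no reset: what is moved stays moved. The work goes in short steps, Python scripts to look and compute and a tool call to move; the robot and the scene stay as the last step left them, time stands still between calls to the robot, and variables do not carry over. Pictures are saved under pics/ and viewed, at most 10 in all, crops included, and the job is handed in when it is done.

Besides the shell and the picture viewer there is one more tool, called after "Request:" as name(argument=value, ...) on one line, values as JSON. servo_tool: Moves the arm, as the interface text tells. Its arguments: {"type":"object","properties":{"commands":{"type":"string"},"grip":{"type":"number"},"newtons":{"type":"number"}},"required":["commands"]}

```bash
ls; mkdir -p pics; cat > h.py <<'E'
from cell import r
import numpy as np, cv2
def snap(n,f):
    o=r.observe(); g=r.grab_frame(n); cv2.imwrite('pics/'+f,g['img'][:,:,::-1]); np.save('pics/'+f[:-4]+'.npy',{**g,'o':o},allow_pickle=True); return g,o
def load(f): return np.load('pics/'+f+'.npy',allow_pickle=True).item()
def plane(g,u,v,z):
    d=g['R'].T@np.array([(u-g['cx'])/g['fx'],(v-g['cy'])/g['fy'],1]); c=-g['R'].T@g['t']; return c+d*(z-c[2])/d[2]
def proj(g,X):
    c=g['R']@np.array(X)+g['t']; return np.array([g['fx']*c[0]/c[2]+g['cx'],g['fy']*c[1]/c[2]+g['cy']])
E
python3 - <<'E'
from h import *
for n in('scene','top'):
    g,o=snap(n,n+'0.png'); print(n,-g['R'].T@g['t'],g['fx'])
print([a for a in dir(r) if a[0]!='_'],o)
E
```

```text
pics
scene [-0.35441633 -0.52419881  0.85588682] 575.94081775283
top [0.42460764 0.04153761 1.1930623 ] 476.0363662475269
['IKError', 'grab_frame', 'job_done', 'observe'] {'clock': 0.05, 'q': array([-7.39119018e+01,  1.80042644e+01, -2.75496827e+00,  6.93390556e+01,
        1.33010810e-03,  9.00022951e+01]), 'qd': array([-0.01394499, -0.03191945,  0.0763006 , -0.01560504,  0.16160742,
        0.09608826]), 'tau': array([-1.03043058e-03, -5.41244817e+01,  3.40876544e+01,  1.17407439e-02,
       -1.62422307e-04,  1.62893283e-06]), 'tool_pos': array([ 0.16611573, -0.57594277,  0.23042813]), 'eef_rot': array([[ 9.60847849e-01,  2.77076172e-01, -4.53072509e-04],
       [ 2.77076542e-01, -9.60846425e-01,  1.65470424e-03],
       [ 2.31460156e-05, -1.71545477e-03, -9.99998528e-01]]), 'force': array([ 0.02923276, -0.54327636,  0.31251422]), 'wrist_torque': array([0.0303189 , 0.02058404, 0.06981554]), 'finger_force': 0.0, 'width': 0.0853422101039154}
```

View pics/scene0.png

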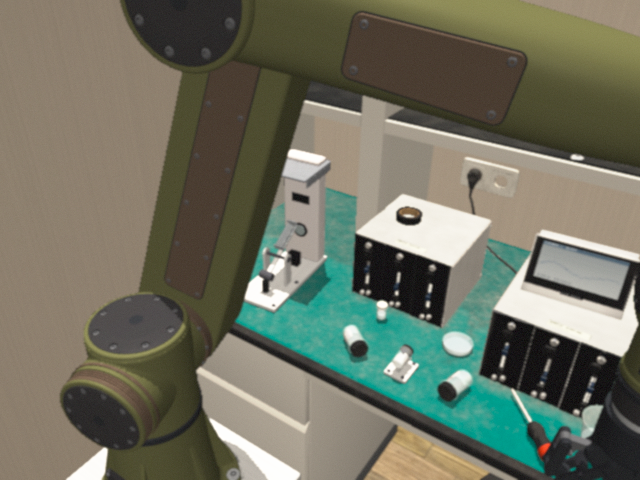

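View pics/top0.png

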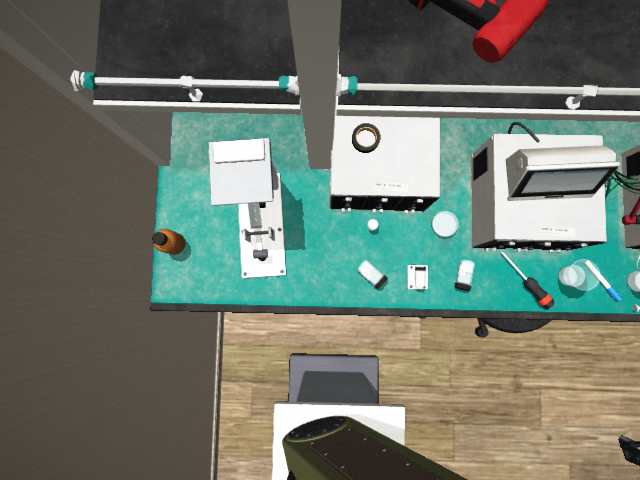

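```bash
python3 - <<'E'
from h import *
t=load('top0')['img'];s=load('scene0')['img']
a=cv2.resize(t[200:310,340:500],(800,550)[:2],interpolation=cv2.INTER_CUBIC)
b=cv2.resize(s[150:410,240:490],(480,500),interpolation=cv2.INTER_CUBIC)
cv2.imwrite('pics/c1.png',a[:,:,::-1])
c=cv2.resize(t[130:290,200:310],(320,500),interpolation=cv2.INTER_CUBIC)
cv2.imwrite('pics/c2.png',np.hstack([b,c])[:,:,::-1])
g=load('top0')
for n,u,v,z in[('rest',418,277,.04),('vialL',373,273,.015),('vialR',465,275,.015),('reader_bl',241,277,.012),('reader_br',286,276,.012),('hoodL',210,206,.281),('hoodR',273,204,.281),('bottle',170,241,.06)]: print(n,plane(g,u,v,z).round(3))
E
```

```text
rest [ 0.463 -0.182  0.04 ]
vialL [ 0.472 -0.075  0.015]
vialR [ 0.472 -0.302  0.015]
reader_bl [0.455 0.251 0.012]
reader_br [0.46  0.139 0.012]
hoodL [0.585 0.269 0.281]
hoodR [0.591 0.147 0.281]
bottle [0.536 0.416 0.06 ]
```

View pics/c1.png

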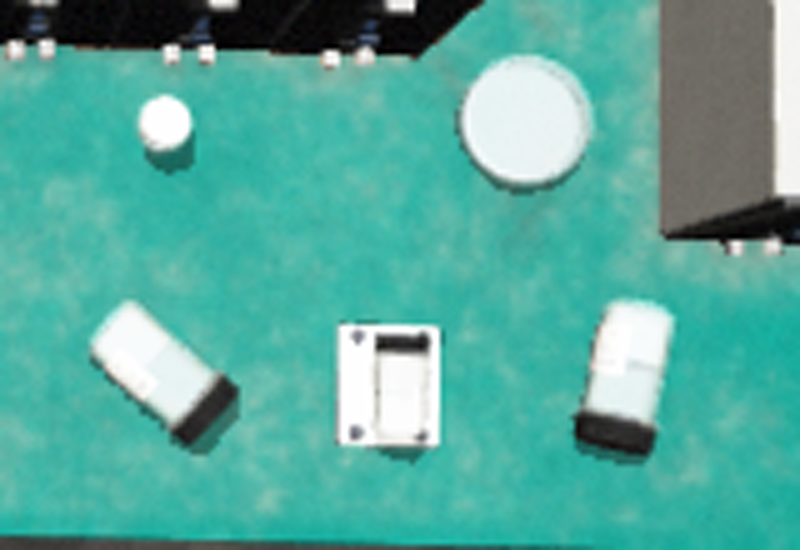

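View pics/c2.png

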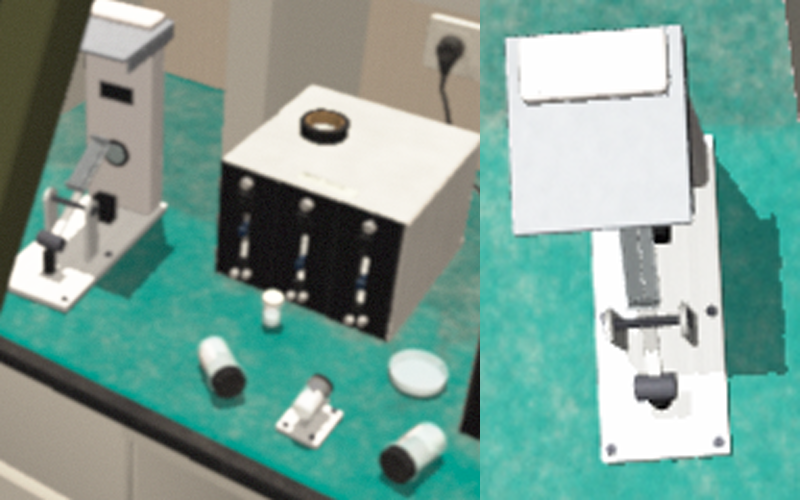

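Request:
servo_tool(commands="18 24 -4 -1;18 24 -4 -1;18 24 -4 -1;18 24 -4 -1;18 24 -4 -1;18 24 -4 -1;18 24 -4 -1;18 24 -4 -1;18 24 -4 -1;18 24 -4 -1;18 24 -4 -1;18 24 -4 -1;18 24 -4 -1;18 24 -4 -1;18 24 -4 -1;10 30 0 -1;0 0 0 0", grip=1)

```text
clock: 1.52
tool_pos: [0.4473, -0.1822, 0.1706]
eef_rot: [[1.0, 0.006, -0.001], [0.006, -1.0, 0.003], [-0.001, -0.003, -1.0]]
force: [-1.1, 0.4, -0.9]
width: 0.0857
finger_force: 0.0
```

```bash
python3 - <<'E'
from h import *
g,o=snap('wrist','w1.png'); print(o['tool_pos'],o['eef_rot'].round(3),g['T_tool_cam'],g['fx'],g['cx'],g['cy'],o['q'])
t=load('top0');print(plane(t,420.4,277.7,.043))
E
```

```text
[ 0.44728555 -0.18220181  0.17063855] [[ 1.     0.006 -0.001]
 [ 0.006 -1.     0.003]
 [-0.001 -0.003 -1.   ]] [[-1.22351538e-03 -9.62725487e-01 -2.70477614e-01  6.91458337e-02]
 [ 9.99999171e-01 -1.06958410e-03 -7.16504770e-04 -5.12917693e-04]
 [ 4.00498850e-04 -2.70478267e-01  9.62725998e-01 -1.41945242e-01]
 [ 0.00000000e+00  0.00000000e+00  0.00000000e+00  1.00000000e+00]] 371.64829954431775 322.5646840832598 238.5309472143628 [-2.22555828e+01  7.53878402e+00 -2.40289098e+01  5.85213414e+01
  1.34359521e-01  1.57408216e+02]
[ 0.4618318  -0.18676259  0.043     ]
```

View pics/w1.png

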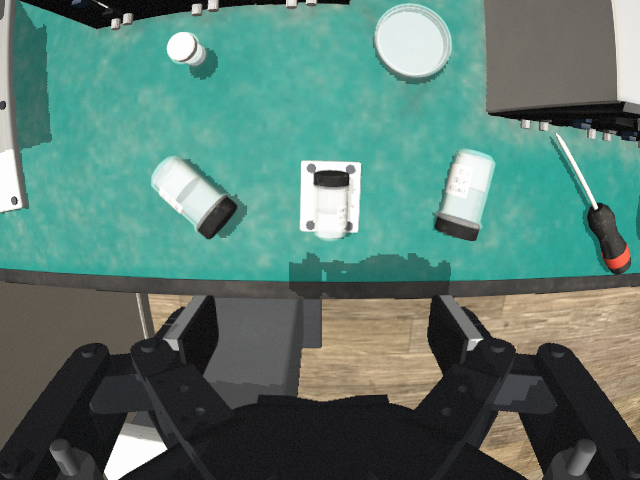

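```bash
cat >> h.py <<'E'
def wray(g,o,u,v):
    d=np.array([u-g['cx'],v-g['cy']]); rr=np.hypot(*d); th=rr/g['fx']; T=g['T_tool_cam']
    c=np.r_[np.sin(th)*d/rr,np.cos(th)]; R=o['eef_rot']
    return o['tool_pos']+R@T[:3,3], R@T[:3,:3]@c
def wplane(g,u,v,z):
    p,d=wray(g,g['o'],u,v); return p+d*(z-p[2])/d[2]
E
python3 - <<'E'
from h import *
g=load('w1')
for u,v,z in[(331,171,.048),(331,187,.053),(332,238,.04),(315,205,.042),(349,205,.042),(302,162,.008),(360,162,.008),(300,234,.008),(359,234,.008)]: print(u,v,wplane(g,u,v,z).round(4))
E
```

```text
331 171 [ 0.4919 -0.187   0.048 ]
331 187 [ 0.4811 -0.1869  0.053 ]
332 238 [ 0.4402 -0.1884  0.04  ]
315 205 [ 0.4661 -0.1755  0.042 ]
349 205 [ 0.4662 -0.2006  0.042 ]
302 162 [ 0.4956 -0.164   0.008 ]
360 162 [ 0.496  -0.2114  0.008 ]
300 234 [ 0.4347 -0.1619  0.008 ]
359 234 [ 0.4349 -0.2121  0.008 ]
```

Request:
servo_tool(commands="4 -1 -25 -0.3;4 -1 -25 0;4 -1 -25 0;4 -1 -25 0;3 -1 -20 0;0 0 -15 0;0 0 -10 0;0 0 -5 0;0 0 0 0;0 0 0 0", grip=1)

```text
clock: 2.4
tool_pos: [0.4653, -0.1919, 0.0217]
eef_rot: [[1.0, -0.004, 0.0], [-0.004, -1.0, -0.0], [0.0, 0.0, -1.0]]
force: [0.2, 0.2, 0.2]
width: 0.0853
finger_force: 0.0
```

Request:
servo_tool(commands="1 4 -1 0;0 0 0 0;0 0 0 0;0 0 0 0;0 0 0 0;0 0 0 0;0 0 0 0;0 0 0 0;0 0 0 0;0 0 0 0;0 0 0 0;0 0 0 0", grip=-1, newtons=30)

```text
clock: 3.4
tool_pos: [0.4667, -0.1877, 0.0209]
eef_rot: [[1.0, -0.004, 0.001], [-0.004, -1.0, -0.0], [0.001, 0.0, -1.0]]
force: [-0.5, 0.5, 4.8]
width: 0.0273
finger_force: 29.3
```

Request:
servo_tool(commands="0 0 0 0;0 0 0 0;0 0 0 0;0 0 -5 0;0 0 0 0", grip=0)

```text
clock: 3.82
tool_pos: [0.4657, -0.1872, 0.0144]
eef_rot: [[1.0, -0.004, -0.001], [-0.004, -1.0, 0.0], [-0.001, -0.0, -1.0]]
force: [-0.3, 0.1, -0.0]
width: 0.0427
finger_force: 0.0
```

Request:
servo_tool(commands="0 0 0 0;0 0 0 0;0 0 0 0;0 0 0 0;0 0 0 0;0 0 0 0;0 0 0 0", grip=-1, newtons=30)

```text
clock: 4.4
tool_pos: [0.4662, -0.1875, 0.0153]
eef_rot: [[1.0, -0.004, -0.0], [-0.004, -1.0, 0.0], [-0.0, -0.0, -1.0]]
force: [-1.2, 0.3, -1.1]
width: 0.0279
finger_force: 29.6
```

Request:
servo_tool(commands="0 0 5 0;0 0 15 0;0 0 25 0;0 0 30 0;0 0 35 0;0 0 35 0;0 0 35 0;0 10 35 0;0 10 35 0;0 10 35 0;0 10 35 0;0 10 35 0;0 10 35 0;0 0 10 0;0 0 0 0")

```text
clock: 5.65
tool_pos: [0.4674, -0.1272, 0.4192]
eef_rot: [[1.0, -0.003, 0.006], [-0.003, -1.0, -0.001], [0.006, 0.001, -1.0]]
force: [0.3, -0.1, -1.1]
width: 0.0271
finger_force: 29.6
```

```bash
python3 - <<'E'
from h import *
g,o=snap('wrist','w2.png'); print(o)
E
```

```text
{'clock': 5.65, 'q': array([-1.52338681e+01,  4.54802174e+00,  5.03160688e+00,  9.01175132e+01,
        1.70102588e-02,  1.64917380e+02]), 'qd': array([-0.88285374,  1.36475583, -5.53203808, -3.59742658, -0.23490302,
       -0.05553388]), 'tau': array([ 3.59265916e-01, -3.97322059e+01,  3.52145898e+01,  7.83927441e-01,
        4.83648875e-02,  2.69287813e-02]), 'tool_pos': array([ 0.46736439, -0.12717498,  0.41918422]), 'eef_rot': array([[ 0.99997702, -0.00264311,  0.00624262],
       [-0.00263447, -0.99999556, -0.00139235],
       [ 0.00624627,  0.00137587, -0.99997955]]), 'force': array([ 0.26415581, -0.10594552, -1.11271856]), 'wrist_torque': array([-0.03051777,  0.01453577,  0.0098032 ]), 'finger_force': 29.564681855990784, 'width': 0.027147976492529185}
```

View pics/w2.png

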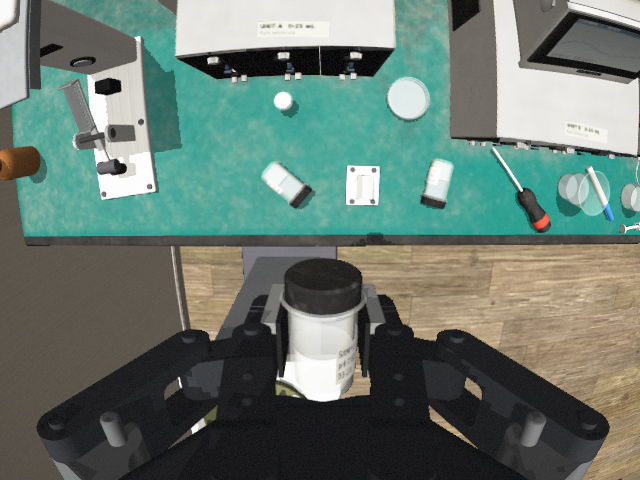

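Request:
servo_tool(commands="10 10 25 0;10 10 30 0;15 10 30 0;20 10 30 0;20 10 30 0;20 10 30 0;20 5 30 0;20 0 30 0;20 0 30 0;20 0 30 0;0 0 0 0")

```text
clock: 6.62
tool_pos: [0.5902, -0.0632, 0.612]
eef_rot: [[0.996, -0.004, 0.092], [-0.003, -1.0, -0.01], [0.092, 0.01, -0.996]]
force: [-0.5, -0.2, -0.1]
width: 0.0273
finger_force: 29.8
```

```bash
cat > fk.py <<'E'
from h import *
from scipy.optimize import least_squares
D=[(18.004,-2.755,69.339,.5994,.2304),(7.539,-24.029,58.521,.4830,.1706),(4.548,5.032,90.1175,.4844,.4192)]
def fk(p,q2,q3,q4):
    L1,a,L2,b,r0,h,Lt=p; d=np.radians
    t=d(q2-q3+q4)
    return np.array([r0+L1*np.sin(d(q2)+a)+L2*np.cos(d(q2-q3)+b)+Lt*np.cos(t), h+L1*np.cos(d(q2)+a)-L2*np.sin(d(q2-q3)+b)-Lt*np.sin(t)])
E
python3 - <<'E'
from fk import *
o=r.observe(); print(o['clock'],o['q'].round(2),o['tool_pos'],o['eef_rot'].round(3),o['force'])
D.append((*o['q'][1:4],np.hypot(*o['tool_pos'][:2]),o['tool_pos'][2]))
open('fk.py','a').write(f"D.append({tuple(float(x) for x in D[-1])})\n")
f=least_squares(lambda p:np.concatenate([fk(p,*d[:3])-d[3:] for d in D]+[0.001*(p-[.45,0,.45,0,0,.4,.3])]),[.45,0,.45,0,0,.4,.3]); print(f.x.round(4),np.abs(f.fun[:2*len(D)]).max())
E
```

```text
6.6167 [-6.1000e+00  2.9270e+01  6.8100e+01  1.2352e+02 -2.0000e-02  1.7411e+02] [ 0.59019944 -0.06315955  0.61201713] [[ 0.996 -0.004  0.092]
 [-0.003 -1.    -0.01 ]
 [ 0.092  0.01  -0.996]] [-0.45237708 -0.23303696 -0.14529899]
[ 5.213e-01  3.000e-04  4.473e-01 -1.708e-01 -2.000e-04  2.848e-01
  4.650e-01] 6.450795645901453e-06
```

Request:
servo_tool(commands="0 0 30 0;0 0 30 0;0 0 30 0;0 0 30 0;0 0 30 0;0 0 0 0")

```text
clock: 7.12
tool_pos: [0.5448, -0.0585, 0.6768]
eef_rot: [[0.98, -0.006, 0.197], [-0.002, -1.0, -0.022], [0.197, 0.021, -0.98]]
force: [-1.0, 0.0, 0.2]
width: 0.0273
finger_force: 29.8
```

```bash
python3 - <<'E'
from fk import *
o=r.observe(); print(o['clock'],o['q'].round(2),o['tool_pos'],o['eef_rot'].round(3),o['force'])
D.append((*o['q'][1:4],np.hypot(*o['tool_pos'][:2]),o['tool_pos'][2]))
open('fk.py','a').write(f"D.append({tuple(float(x) for x in D[-1])})\n")
f=least_squares(lambda p:np.concatenate([fk(p,*d[:3])-d[3:] for d in D]+[0.0001*(p-[.45,0,.45,0,0,.4,.3])]),[.45,0,.45,0,0,.4,.3]); print(f.x.round(4),np.abs(f.fun[:2*len(D)]).max())
E
```

```text
7.1167 [-6.1100e+00  2.2370e+01  6.7460e+01  1.2363e+02 -3.0000e-02  1.7410e+02] [ 0.54480796 -0.05853069  0.67683024] [[ 0.98  -0.006  0.197]
 [-0.002 -1.    -0.022]
 [ 0.197  0.021 -0.98 ]] [-0.97593349  0.02402929  0.2229439 ]
[ 5.214e-01  2.000e-04  4.472e-01 -1.707e-01 -1.000e-04  2.835e-01
  4.638e-01] 1.748434050885539e-05
```

Request:
servo_tool(commands="-10 0 38 0;-10 0 38 0;-10 0 38 0;-10 0 38 0;-10 0 38 0;-10 0 38 0;-10 0 38 0;-10 0 38 0;0 0 0 0")

```text
clock: 7.87
tool_pos: [0.421, -0.0531, 0.7826]
eef_rot: [[0.923, -0.013, 0.385], [0.005, -0.999, -0.044], [0.385, 0.043, -0.922]]
force: [-1.5, -0.1, 0.5]
width: 0.0275
finger_force: 29.8
```

Request:
servo_tool(commands="-10 0 30 0;-10 0 30 0;-10 0 30 0;0 0 0 0")

```text
clock: 8.2
tool_pos: [0.3872, -0.0521, 0.8077]
eef_rot: [[0.898, -0.016, 0.44], [0.008, -0.999, -0.052], [0.44, 0.05, -0.896]]
force: [-1.0, -0.4, -0.3]
width: 0.0273
finger_force: 29.8
```

Request:
servo_tool(commands="15 0 -35 7;15 0 -38 7;15 0 -38 7;10 0 -38 7;10 0 -38 7;10 0 -38 7;10 0 -38 7;10 0 -38 7;10 0 -38 7;5 0 -38 7;0 0 0 7;0 0 0 7")

```text
clock: 9.2
tool_pos: [0.4904, -0.0518, 0.4478]
eef_rot: [[0.152, 0.982, 0.116], [0.888, -0.187, 0.419], [0.433, 0.04, -0.9]]
force: [-0.1, 0.1, 0.6]
width: 0.0276
finger_force: 29.9
```

```bash
python3 - <<'E'
from h import *
o=r.observe(); print(o['clock'],o['q'].round(2),o['tool_pos'],o['eef_rot'].round(3),o['force'])
E
```

```text
9.2 [-22.86   6.4    6.49  93.63  25.57  76.6 ] [ 0.49043069 -0.05180104  0.44777245] [[ 0.152  0.982  0.116]
 [ 0.888 -0.187  0.419]
 [ 0.433  0.04  -0.9  ]] [-0.1477012   0.05651613  0.60085227]
```

Request:
servo_tool(commands="-5 0 -10 7;-5 0 -10 7;-5 0 -10 7;-5 0 -10 7;-5 0 -10 7;-5 0 -10 7;-5 0 -10 7;-5 0 -10 7;-5 0 -10 7;-5 0 -10 7;0 0 0 7;0 0 0 7;0 0 0 7;0 0 0 0;0 0 0 0")

```text
clock: 10.45
tool_pos: [0.4427, -0.0517, 0.3517]
eef_rot: [[-0.891, 0.177, -0.418], [0.139, 0.983, 0.12], [0.433, 0.048, -0.9]]
force: [0.4, -0.0, -0.1]
width: 0.0275
finger_force: 29.9
```

```bash
python3 - <<'E'
from h import *
o=r.observe(); print(o['clock'],o['q'].round(2),o['tool_pos'],o['eef_rot'].round(3),o['force'])
E
```

```text
10.45 [-8.9200e+00  2.2380e+01  1.3080e+01  1.0633e+02  3.0500e+00 -6.0000e-02] [ 0.44266117 -0.05168925  0.35166187] [[-0.891  0.177 -0.418]
 [ 0.139  0.983  0.12 ]
 [ 0.433  0.048 -0.9  ]] [ 0.37950392 -0.03535598 -0.06353213]
```

Request:
servo_tool(commands="5 0 35 5;5 0 40 0;5 0 40 0;5 0 40 0;5 0 40 0;5 0 40 0;5 0 40 0;5 0 40 0;5 0 40 0;5 0 40 0;5 0 40 0;5 0 40 0;0 0 0 0")

```text
clock: 11.53
tool_pos: [0.4173, -0.0366, 0.5731]
eef_rot: [[-0.979, 0.086, -0.186], [0.077, 0.995, 0.056], [0.19, 0.04, -0.981]]
force: [-0.3, -0.4, -0.6]
width: 0.0274
finger_force: 29.9
```

```bash
python3 - <<'E'
from h import *
o=r.observe(); print(o['clock'],o['q'].round(2),o['tool_pos'],o['eef_rot'].round(3),o['force'])
E
```

```text
11.5333 [ -6.57  14.4   37.02 123.63   1.96  -2.05] [ 0.41729855 -0.03662527  0.57311409] [[-0.979  0.086 -0.186]
 [ 0.077  0.995  0.056]
 [ 0.19   0.04  -0.981]] [-0.32526523 -0.43977502 -0.60089642]
```

Request:
servo_tool(commands="0 0 40 2;0 0 40 0;0 0 40 0;0 0 40 0;0 0 40 0;0 0 40 0;0 0 40 0;0 0 40 0;0 0 40 0;0 0 40 0;0 0 40 0;0 0 40 0;0 0 40 0;0 0 40 0;0 0 40 0;0 0 40 0")

```text
clock: 12.87
tool_pos: [0.3735, -0.0208, 0.7361]
eef_rot: [[-0.965, 0.051, 0.256], [0.055, 0.998, 0.008], [-0.256, 0.022, -0.967]]
force: [0.4, -0.3, -1.0]
width: 0.027
finger_force: 29.9
```

Request:
servo_tool(commands="-5 0 40 0;-5 0 40 0;-5 0 40 0;-5 0 40 0;-5 0 40 0;-5 0 40 0;-5 0 40 0;-5 0 40 0;0 0 0 0")

```text
clock: 13.62
tool_pos: [0.3386, -0.0149, 0.8214]
eef_rot: [[-0.878, 0.052, 0.476], [0.055, 0.998, -0.008], [-0.476, 0.019, -0.879]]
force: [-0.5, 0.2, 0.6]
width: 0.0274
finger_force: 29.9
```

```bash
python3 - <<'E'
from h import *
t=load('top0');w=load('w2')
for n,u,v,z in[('fl',242.3,277.8,.012),('fr',285.6,275,.012),('hl',212.7,205.2,.29),('hr',272.9,200.7,.29),('axL',243,233,.09),('axR',273,231,.09),('groove near',255.7,227.6,.11)]: print(n,plane(t,u,v,z).round(4))
for n,u,v,z in[('fl',103,198,.012),('fr',156,188,.012),('br',139,38,.012),('axL',76,140,.09),('axR',112,135,.09)]: print('w',n,wplane(w,u,v,z).round(4))
E
```

```text
fl [0.4531 0.2477 0.012 ]
fr [0.4624 0.1405 0.012 ]
hl [0.5846 0.2616 0.29  ]
hr [0.5957 0.1459 0.29  ]
axL [0.5557 0.2365 0.09  ]
axR [0.5618 0.1665 0.09  ]
groove near [0.5664 0.2042 0.11  ]
w fl [0.4575 0.2442 0.012 ]
w fr [0.4694 0.1381 0.012 ]
w br [0.7171 0.1643 0.012 ]
w axL [0.5576 0.2344 0.09  ]
w axR [0.5577 0.1674 0.09  ]
```

Request:
servo_tool(commands="10 15 -30 1;12 18 -40 1;12 18 -40 1;12 18 -36 1;12 18 -36 1;12 18 -36 0.7;12 18 -36 0;12 18 -36 0;12 18 -36 0;12 18 -36 0;12 18 -30 0;0 14 -20 0;0 0 0 0;0 0 0 0")

```text
clock: 14.78
tool_pos: [0.4623, 0.1813, 0.4336]
eef_rot: [[-0.884, -0.039, 0.465], [-0.027, 0.999, 0.033], [-0.466, 0.017, -0.885]]
force: [-0.5, -0.8, -0.7]
width: 0.0272
finger_force: 29.9
```

Request:
servo_tool(commands="8 3 -22 1.1;11 3 -30 1.1;11 3 -30 1.1;11 3 -30 0;11 3 -30 0;10 2 -20 0;0 0 0 0;0 0 0 0;0 0 0 0")

```text
clock: 15.53
tool_pos: [0.5262, 0.1982, 0.2765]
eef_rot: [[-0.879, -0.095, 0.468], [-0.074, 0.995, 0.062], [-0.472, 0.02, -0.881]]
force: [0.5, 0.4, 0.2]
width: 0.0275
finger_force: 29.9
```

```bash
python3 - <<'E'
from h import *
g,o=snap('wrist','w3.png'); s,_=snap('scene','s3.png'); t,_=snap('top','t3.png'); print(o['clock'],o['tool_pos'],o['eef_rot'].round(3),o['q'].round(1))
im=np.hstack([cv2.resize(g['img'][:,:],(480,360)),cv2.resize(s['img'][130:320,230:350],(320,360)[:2],interpolation=cv2.INTER_CUBIC)])
cv2.imwrite('pics/c3.png',im[:,:,::-1])
E
```

```text
15.5333 [0.52619793 0.19818629 0.27650831] [[-0.879 -0.095  0.468]
 [-0.074  0.995  0.062]
 [-0.472  0.02  -0.881]] [ 25.6  -9.  -33.3  38.7  -8.4  18.4]
```

View pics/c3.png

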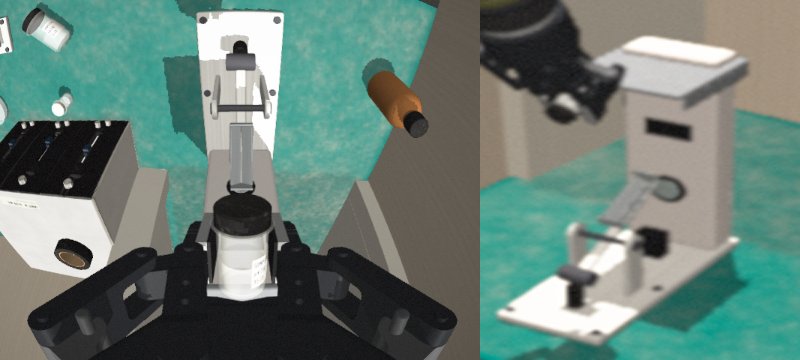

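```bash
python3 - <<'E'
from h import *
g=load('w3');im=g['img']
P=lambda u,v,z:wplane(g,u/.75,v/.75,z).round(4)
for n,u,v,z in[('fr',198,12,.012),('fl',284,11,.012),('axR',217,108,.085),('axL',266,107,.085),('nearL',252,124,.115),('nearR',230,124,.115),('farL',255,183,.14),('farR',230,183,.14)]: print(n,P(u,v,z))
e=np.array([.9954,.0958,0]);n=np.array([-.0958,.9954,0])
for name,q in[('pivot',P(241.5,107.5,.085))]: print(name,q)
# zoomed crop of cradle
cv2.imwrite('pics/c4.png',cv2.resize(im[120:280,240:400],(600,600),interpolation=cv2.INTER_CUBIC)[:,:,::-1])
E
```

```text
fr [0.4622 0.1438 0.012 ]
fl [0.4515 0.249  0.012 ]
axR [0.5602 0.1767 0.085 ]
axL [0.5542 0.2331 0.085 ]
nearL [0.5602 0.2159 0.115 ]
nearR [0.5621 0.1923 0.115 ]
farL [0.6242 0.2257 0.14  ]
farR [0.6263 0.1969 0.14  ]
pivot [0.5574 0.2049 0.085 ]
```

View pics/c4.png

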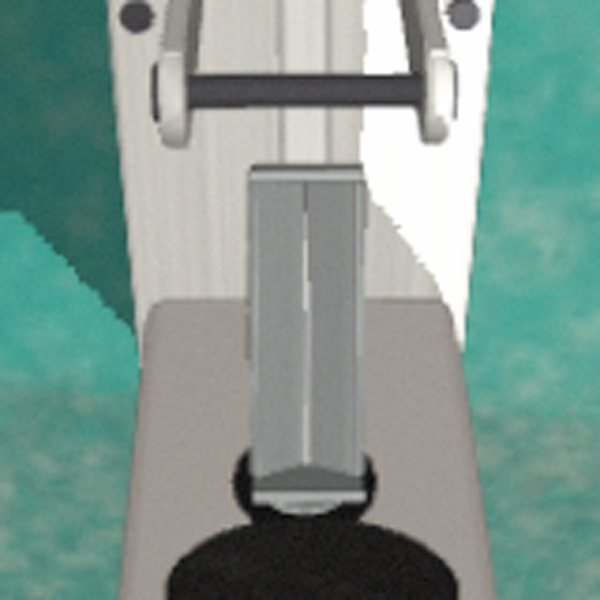

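```bash
python3 - <<'E'
from h import *
g=load('w3')
P=lambda u,v,z:wplane(g,u/3.75+240,v/3.75+120,z).round(4)
for n,u,v,z in[('plateR',249,175,.1136),('plateL',364,172,.1136),('plate top mid inner',306,180,.1136),('plate top mid outer',306,166,.1136),('farplateL',367,492,.146),('farplateR',254,495,.146),('axleR',187,90,.085),('axleL',425,90,.085),('cheekR',155,90,.085),('cheekL',457,90,.085)]: print(n,P(u,v,z))
o=g['o'];print('vial c',o['tool_pos']-.0247*o['eef_rot'][:,2])
E
```

```text
plateR [0.5643 0.1922 0.1136]
plateL [0.5615 0.217  0.1136]
plate top mid inner [0.5646 0.2047 0.1136]
plate top mid outer [0.561  0.2043 0.1136]
farplateL [0.6272 0.2239 0.146 ]
farplateR [0.63   0.1981 0.146 ]
axleR [0.5601 0.1771 0.085 ]
axleL [0.5556 0.2321 0.085 ]
cheekR [0.5606 0.1697 0.085 ]
cheekL [0.5549 0.2396 0.085 ]
vial c [0.51463331 0.19664875 0.29827951]
```

Request:
servo_tool(commands="-6.6 0 -3.6 0;8 1 -15 0;12 1.6 -22 0;12 1.6 -23 0;12 1.6 -23 0;12 1.6 -23 0;10 1.4 -18 0;7.5 1 -14 0;0 0 0 0;0 0 0 0")

```text
clock: 16.52
tool_pos: [0.5911, 0.2078, 0.1316]
eef_rot: [[-0.881, -0.095, 0.464], [-0.076, 0.995, 0.061], [-0.468, 0.019, -0.884]]
force: [-0.7, 0.8, 0.4]
width: 0.0275
finger_force: 29.9
```

```bash
python3 - <<'E'
from h import *
g,o=snap('wrist','w5.png'); s,_=snap('scene','s5.png')
R=o['eef_rot'];c=o['tool_pos']-.0247*R[:,2];print(o['clock'],o['tool_pos'],R.round(3),o['force'],'vial c',c,'to go',np.array([.5955,.208,.130])-c)
im=np.hstack([cv2.resize(g['img'][130:400,190:460],(500,500),interpolation=cv2.INTER_CUBIC),cv2.resize(s['img'][140:310,240:340],(294,500),interpolation=cv2.INTER_CUBIC)])
cv2.imwrite('pics/c5.png',im[:,:,::-1])
E
```

```text
16.5167 [0.59111103 0.20784445 0.13157229] [[-0.881 -0.095  0.464]
 [-0.076  0.995  0.061]
 [-0.468  0.019 -0.884]] [-0.67810508  0.75365581  0.42732445] vial c [0.57964619 0.20633686 0.1533983 ] to go [ 0.01585381  0.00166314 -0.0233983 ]
```

View pics/c5.png

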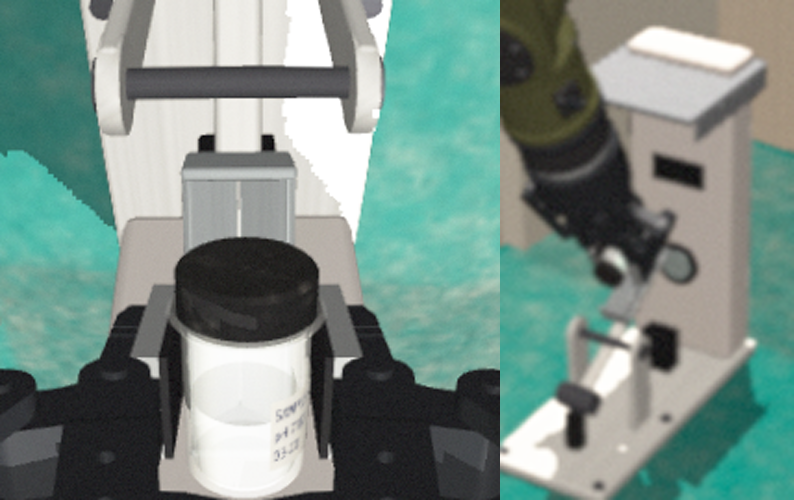

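```bash
python3 - <<'E'
from h import *
g=load('w5');o=g['o'];R=o['eef_rot']
P=lambda u,v,z:wplane(g,u/1.852+190,v/1.852+130,z)
e=np.array([.9954,.0958,0]);n=np.array([-.0958,.9954,0])
for nm,u,v,z in[('plateR',183,165,.1136),('plateL',296,165,.1136),('axleR',127,83,.088),('axleL',352,83,.088)]: p=P(u,v,z);print(nm,p.round(4),'lat',(n@p*1e3).round(1))
c=o['tool_pos']-.0247*R[:,2]
for nm,u,v,k in[('capR',176,275,.02),('capL',318,275,.02),('bodyR',188,440,-.01),('bodyL',310,440,-.01)]:
    q=c+R[:,0]*k; p0,d=wray(g,o,u/1.852+190,v/1.852+130); nn=np.cross(R[:,0],R[:,1]); t=((q-p0)@nn)/(d@nn); p=p0+d*t; print(nm,p.round(4),'lat',(n@p*1e3).round(1), 'toolxy',(R.T@(p-c)*1e3).round(1))
print('lat of tool axis/c',n@c*1e3)
E
```

```text
plateR [0.5609 0.1923 0.1136] lat 137.7
plateL [0.5591 0.2163 0.1136] lat 161.8
axleR [0.558  0.1774 0.088 ] lat 123.1
axleL [0.5537 0.2312 0.088 ] lat 177.1
capR [0.5621 0.1924 0.1432] lat 137.7 toolxy [ 21.3 -12.4   0. ]
capL [0.5596 0.2183 0.1437] lat 163.7 toolxy [21.3 13.7  0. ]
bodyR [0.5945 0.1961 0.1605] lat 138.2 toolxy [-15.6 -11.5   0. ]
bodyL [0.5922 0.221  0.161 ] lat 163.3 toolxy [-15.7  13.6  -0. ]
lat of tool axis/c 149.85761047208536
```

Request:
servo_tool(commands="2.4 0 -3.7 0;2.4 0 -3.7 0;2.3 0.2 -3.7 0;2.3 0.4 -3.7 0;2.1 0.4 -3.5 0;0 0 0 0;0 0 0 0", newtons=25)

```text
clock: 17.2
tool_pos: [0.6033, 0.2088, 0.1133]
eef_rot: [[-0.88, -0.095, 0.465], [-0.075, 0.995, 0.061], [-0.469, 0.019, -0.883]]
force: [0.0, -0.7, -0.4]
width: 0.0274
finger_force: 30.1
```

Request:
servo_tool(commands="0.6 0 -1.2 0;0.6 0 -1.2 0;0.6 0 -1.2 0;0.3 0 -0.9 0;0 0 0 0;0 0 0 0")

```text
clock: 17.7
tool_pos: [0.6056, 0.209, 0.1093]
eef_rot: [[-0.88, -0.095, 0.466], [-0.075, 0.995, 0.062], [-0.469, 0.019, -0.883]]
force: [0.3, -0.4, -0.1]
width: 0.0274
finger_force: 30.0
```

```bash
python3 - <<'E'
from h import *
g,o=snap('wrist','w6.png'); s,_=snap('scene','s6.png')
R=o['eef_rot'];c=o['tool_pos']-.0247*R[:,2];print(o['clock'],o['force'],o['wrist_torque'],'vial c',c)
im=np.hstack([cv2.resize(g['img'][130:400,190:460],(500,500),interpolation=cv2.INTER_CUBIC),cv2.resize(s['img'][140:310,240:340],(294,500),interpolation=cv2.INTER_CUBIC)])
cv2.imwrite('pics/c6.png',im[:,:,::-1])
E
```

```text
17.7 [ 0.25788484 -0.38094932 -0.0916913 ] [-0.14636561  0.47703525  0.00985592] vial c [0.59407265 0.20745841 0.1310649 ]
```

View pics/c6.png

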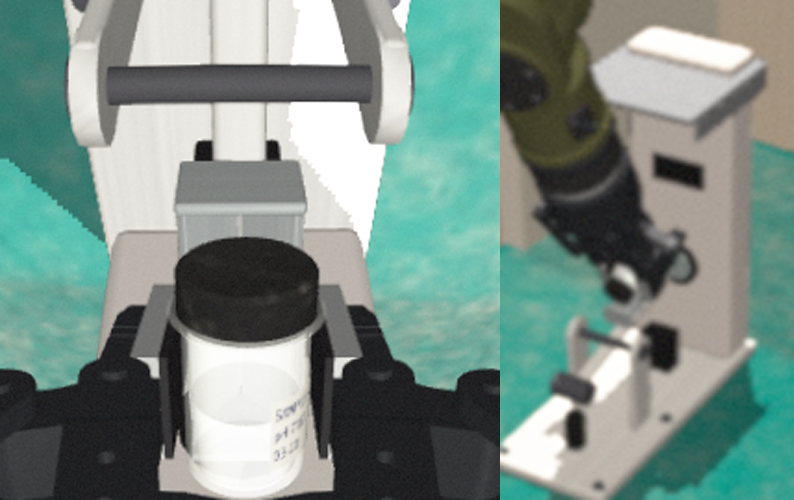

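```bash
python3 - <<'E'
from h import *
a,b,c=[cv2.cvtColor(load(f)['img'],cv2.COLOR_RGB2GRAY) for f in('s3','s5','s6')]
# counterweight patch in scene: crop (545:610,365:450)-> px
x0,x1,y0,y1=int(240+(552-500)/2.94),int(240+(596-500)/2.94),140+int(370/2.94),140+int(405/2.94)
t=b[y0:y1,x0:x1]
for n,i in(('s3',a),('s6',c)):
    R=cv2.matchTemplate(i[y0-10:y1+10,x0-10:x1+10],t,cv2.TM_CCOEFF_NORMED);m=cv2.minMaxLoc(R);print(n,m[1],m[3][0]-10,m[3][1]-10)
g=load('w6')
e=np.array([.9954,.0958,0]);n=np.array([-.0958,.9954,0]);pv=np.array([.5578,.2046,0])
P=lambda u,v,z:wplane(g,u/1.852+190,v/1.852+130,z)
for nm,u,v,z in[('plateR inner',176,207,.1136),('plateL inner',305,207,.1136),('axR',108,85,.088),('axL',370,85,.088)]:
    p=P(u,v,z);print(nm,p.round(4),'x',(e@(p-pv)*1e3).round(1),'lat',(n@p*1e3).round(1))
o=g['o'];R=o['eef_rot'];cc=o['tool_pos']-.0247*R[:,2];print('c lat',n@cc*1e3,'x',e@(cc-pv)*1e3)
E
```

```text
s3 0.9255421161651611 -1 0
s6 0.9093272686004639 -1 -3
plateR inner [0.5662 0.1929 0.1136] x 7.2 lat 137.8
plateL inner [0.5644 0.2161 0.1136] x 7.7 lat 161.1
axR [0.558  0.1775 0.088 ] x -2.4 lat 123.2
axL [0.5538 0.2301 0.088 ] x -1.5 lat 176.0
c lat 149.5919466011344 x 36.37962805843614
```

```bash
python3 - <<'E'
from h import *
g=load('w6');T=np.linalg.inv(g['T_tool_cam'])
def pr(p):
    c=T[:3,:3]@p+T[:3,3]; th=np.arctan2(np.hypot(c[0],c[1]),c[2]); k=g['fx']*th/np.hypot(c[0],c[1]); return np.array([g['cx']+k*c[0],g['cy']+k*c[1]])
th=np.linspace(0,2*np.pi,73)
for zc in(.016,.019,.022,.0247,.028):
  for sx in (.022,.025,.028):
    F=np.array([pr(np.array([sx,.013*np.cos(t),-zc+.013*np.sin(t)])) for t in th])
    B=np.array([pr(np.array([-.025,.015*np.cos(t),-zc+.015*np.sin(t)])) for t in th])
    print(zc,sx,'cap top',F[:,1].min().round(1),'face bottom',F[:,1].max().round(1),'face w',np.ptp(F[:,0]).round(1),'vial bottom row',B[:,1].max().round(1),'w',np.ptp(B[:,0]).round(1))
im=g['img'];print(im[225:335,324].mean(1).astype(int)); print(im[380:420,322].mean(1).astype(int))
for v in(262,268,274,280,290):
    row=im[v].mean(1);d=np.where(row[270:375]<60)[0]+270;print(v,d.min(),d.max())
E
```

```text
0.016 0.022 cap top 256.3 face bottom 281.5 face w 72.3 vial bottom row 396.9 w 72.9
0.016 0.025 cap top 249.1 face bottom 272.9 face w 72.8 vial bottom row 396.9 w 72.9
0.016 0.028 cap top 241.7 face bottom 264.2 face w 73.3 vial bottom row 396.9 w 72.9
0.019 0.022 cap top 258.8 face bottom 285.0 face w 73.9 vial bottom row 401.9 w 74.1
0.019 0.025 cap top 251.4 face bottom 276.3 face w 74.4 vial bottom row 401.9 w 74.1
0.019 0.028 cap top 243.9 face bottom 267.4 face w 74.9 vial bottom row 401.9 w 74.1
0.022 0.022 cap top 261.4 face bottom 288.7 face w 75.5 vial bottom row 407.1 w 75.4
0.022 0.025 cap top 253.8 face bottom 279.9 face w 76.1 vial bottom row 407.1 w 75.4
0.022 0.028 cap top 246.2 face bottom 270.8 face w 76.6 vial bottom row 407.1 w 75.4
0.0247 0.022 cap top 263.8 face bottom 292.3 face w 77.0 vial bottom row 412.0 w 76.5
0.0247 0.025 cap top 256.1 face bottom 283.2 face w 77.6 vial bottom row 412.0 w 76.5
0.0247 0.028 cap top 248.3 face bottom 274.0 face w 78.2 vial bottom row 412.0 w 76.5
0.028 0.022 cap top 266.8 face bottom 296.8 face w 79.0 vial bottom row 418.1 w 78.0
0.028 0.025 cap top 259.0 face bottom 287.5 face w 79.6 vial bottom row 418.1 w 78.0
0.028 0.028 cap top 251.1 face bottom 278.1 face w 80.3 vial bottom row 418.1 w 78.0
[128 131 127 126 127 127 130 125 125 131 130 126 130 127 146 179 188 200
 194 186 166 152 155 156 156 159 156 154 155 158 156 157 141  56  38  38
  36  34  38  31  35  37  37  33  38  37  35  31  36  39  36  36  37  36
  35  36  31  34  37  34  36  31  32  29  33  36  43  39  45  48  41  42
  42  42  45  43  39  42  42  39  43  38  41  43  42  43  40  42  43  69
 139 157 173 233 249 251 252 253 252 251 248 244 244 244 243 243 245 244
 243 243]
[239 240 239 240 240 240 240 239 243 247 248 248 249 250 252 246 243 243
 229 189 177  94  36  31  35  24  35  31  33  33  27  35  29  30  33  34
  36  29  36  33]
262 299 345
268 289 355
274 285 360
280 285 361
290 285 360
```

```bash
python3 - <<'E'
from h import *
for f in('w2','w3','w5','w6'):
    im=load(f)['img'].mean(2)
    c=im[240:345,318:330].mean(1); 
    col=np.convolve(c,np.ones(3)/3,'same')
    t=240+np.where(c<80)[0].min(); b=240+np.where(c<80)[0].max()
    row=im[t+20]; d=np.where(row[275:370]<70)[0]+275
    seg=c[t-240+18:t-240+45]; k=np.argmax(np.convolve(seg,[1,1,1,1,-1,-1,-1,-1],'valid'))
    print(f,'top',t,'bottom',b,'w',d.min(),d.max(),'edge',t+18+k+4, c[t-240+20:t-240+45].astype(int))
E
```

```text
w2 top 240 bottom 313 w 304 340 edge 272 [38 35 37 36 35 36 34 34 34 36 34 35 38 38 39 37 37 36 35 35 32 33 35 33
 32]
w3 top 257 bottom 314 w 285 361 edge 291 [29 27 27 26 26 26 26 24 25 25 26 23 26 30 35 35 35 36 34 35 41 41 42 42
 43]
w5 top 258 bottom 314 w 285 361 edge 291 [34 32 32 32 32 30 31 30 31 31 30 31 37 43 44 44 44 40 40 39 39 42 49 53
 56]
w6 top 258 bottom 314 w 285 361 edge 290 [35 33 33 32 32 32 31 33 32 32 32 32 39 46 45 45 44 42 41 40 39 41 41 41
 41]
```

```bash
python3 - <<'E'
from h import *
for f in('scene0','s3','s5','s6'):
    g=load(f);im=g['img'].mean(2); c=im[260:300,255:280]
    m=(c<95).astype(np.uint8); n,l,s,ce=cv2.connectedComponentsWithStats(m)
    print(f,[(s[i,:5].tolist(),ce[i].round(1).tolist()) for i in range(1,n) if s[i,4]>8])
s=load('s6')
pv=np.array([.5578,.2046,.085]);e=np.array([.9954,.0958,0])
for a in(0,4,8): # counterweight approx 55 mm behind, at angle
    for h in(-.01,.01):
        v=np.array([-.053,h]);t=np.radians(a);x=v[0]*np.cos(t)+v[1]*np.sin(t);z=-v[0]*np.sin(t)+v[1]*np.cos(t)
        print(a,h,proj(s,pv+e*x+[0,0,z]).round(1))
E
```

```text
scene0 [([4, 13, 15, 20, 128], [10.9, 21.7])]
s3 [([4, 13, 15, 20, 132], [11.0, 21.6])]
s5 [([4, 10, 15, 23, 174], [10.9, 19.5])]
s6 [([2, 7, 15, 10, 93], [9.2, 11.5]), ([7, 19, 7, 14, 74], [10.3, 25.7])]
0 -0.01 [263.2 268.9]
0 0.01 [262.8 261.9]
4 -0.01 [263.  267.7]
4 0.01 [263.  260.4]
8 -0.01 [262.8 266.4]
8 0.01 [263.2 258.9]
```

Request:
servo_tool(commands="-2 -0.3 4 0;-3 -0.4 5.5 0;-3 -0.4 5.5 0;-3 -0.4 5.5 0;-0.7 -1.1 1.5 0;0 0 0 0;0 0 0 0;0 0 0 0")

```text
clock: 18.47
tool_pos: [0.5938, 0.2064, 0.1312]
eef_rot: [[-0.88, -0.095, 0.466], [-0.075, 0.995, 0.062], [-0.469, 0.019, -0.883]]
force: [0.1, -0.9, 0.7]
width: 0.0273
finger_force: 29.9
```

```bash
cat > cw.py <<'E'
from h import *
def cw(g):
    c=g['img'].mean(2)[255:300,255:280]; m=(c<95).astype(np.uint8); n,l,s,ce=cv2.connectedComponentsWithStats(m)
    return [(s[i,:5].tolist()) for i in range(1,n) if s[i,4]>8]
E
python3 - <<'E'
from cw import *
g,o=snap('wrist','w7.png'); s,_=snap('scene','s7.png')
R=o['eef_rot'];c=o['tool_pos']-.0247*R[:,2]; n=np.array([-.0958,.9954,0]); e=np.array([.9954,.0958,0]);pv=np.array([.5578,.2046,0])
print(o['clock'],o['force'].round(1),cw(s),'c lat',n@c*1e3,'x',e@(c-pv)*1e3,'z',c[2])
im=g['img'].mean(2)
for v in range(205,250,5): print(v,im[v,280:360].astype(int)[::2])
E
```

```text
18.4667 [ 0.1 -0.9  0.7] [[16, 0, 9, 2, 10], [4, 15, 15, 23, 173]] c lat 148.1041857527852 x 24.408142713525606 z 0.15303968920274524
205 [220 227 228 225 225 226 224 226 225 215  24  26  27  16  26 183 223 236
 236 236 238 237 236 236 238 237 223 169  27  21  77 224 224 226 225 252
 255 255 255 255]
210 [220 226 230 225 224 226 223 136 108 105 105 106 106 105 106 108 105 109
 104 107 106 107 104 106 106 107 107 107 106 105 107 106 109 106 107 121
 221 232 255 255]
215 [219 224 229 228 223 224 162 106 109 111 109 109 111 110 110 111 111 111
 110 111 110 111 112 111 111 113 112 110 111 115 111 112 115 113 112 116
 109 218 222 220]
220 [218 222 227 227 222 227 170 193 196 194 196 194 195 196 198 196 197 198
 196 199 199 199 201 199 200 200 200 201 202 202 201 201 202 204 205 202
 204 173 220 220]
225 [219 221 227 226 222 224 161 165 181 167 166 169 167 168 165 165 165 165
 167 167 169 236 161 158 155 159 158 155 155 155 156 160 162 162 156 194
 169 190 221 220]
230 [220 219 225 227 220 224 167 163 183 167 166 167 169 168 167 165 163 164
 167 170 170 237 161 155 155 157 157 152 154 158 156 158 159 163 159 193
 169 222 221 220]
235 [219 219 222 227 222 223 177 158 182 167 164 166 168 166 165 163 165 166
 167 170 168 237 159 160 153 157 162 157 155 156 157 159 162 162 158 196
 168 222 219 220]
240 [220 218 221 225 223 220 176 160 185 166 165 165 166 168 167 163 163 166
 167 171 168 238 159 155 158 158 157 157 153 158 156 159 159 160 157 195
 171 222 218 220]
245 [160 161 160 166 149 147 146 160 182 166 167 166 164 167 166 163 164 161
 167 170 168 238 161 158 156 160 155 156 156 156 156 160 158 160 158 194
 163 156 153 155]
```

```bash
python3 - <<'E'
from h import *
g=load('w7');o=g['o'];R=o['eef_rot'];n=np.array([-.0958,.9954,0]);c=o['tool_pos']-.0247*R[:,2]
for nm,u,v,z in[('plateR',292.5,219,.1136),('plateL',353.8,219,.1136),('rimR',293,232,.110),('rimL',354,232,.110),('apex',322.4,225,.1),('apex',322.4,240,.105)]: print(nm,(n@wplane(g,u,v,z)*1e3).round(2))
for nm,u,v,k in[('capR',284.5,278,.02),('capL',361.5,278,.02)]:
    q=c+R[:,0]*k; p0,d=wray(g,o,u,v); nn=np.cross(R[:,0],R[:,1]); t=((q-p0)@nn)/(d@nn); print(nm,(n@(p0+d*t)*1e3).round(2),np.linalg.norm(d*t))
print(n@c*1e3, (n@R[:,2]), np.linalg.norm(wplane(g,322,232,.11)-p0))
im=g['img'].mean(2)
for v in(270,275,280,285): d=np.where(im[v,270:375]<70)[0]+270; print(v,d.min(),d.max())
E
```

```text
plateR 137.43
plateL 161.56
rimR 136.92
rimL 162.51
apex 149.41
apex 149.3
capR 135.74 0.12669393354942107
capL 161.89 0.12671915537504902
148.1041857527852 0.016706061990437178 0.15553371327727808
270 287 358
275 285 361
280 285 361
285 285 361
```

Request:
servo_tool(commands="2.4 0.7 -4.4 0;2.4 0.4 -4.4 0;2 0.2 -3.5 0;1.8 0.2 -3.5 0;0 0 0 0;0 0 0 0")

```text
clock: 19.07
tool_pos: [0.6022, 0.2077, 0.1147]
eef_rot: [[-0.88, -0.095, 0.465], [-0.075, 0.995, 0.061], [-0.468, 0.019, -0.883]]
force: [0.8, -0.5, -0.8]
width: 0.0275
finger_force: 29.9
```

```bash
cat >> cw.py <<'E'
def rep(f):
    o=r.observe(); s=r.grab_frame('scene'); np.save('pics/'+f+'.npy',{**s,'o':o},allow_pickle=True)
    R=o['eef_rot'];c=o['tool_pos']-.0247*R[:,2]; n=np.array([-.0958,.9954,0]); e=np.array([.9954,.0958,0]);pv=np.array([.5578,.2046,0])
    x=e@(c-pv)*1e3-38; z=c[2]*1e3-130
    t=cv2.cvtColor(load('s7')['img'],cv2.COLOR_RGB2GRAY)[264:284,254:276].astype(np.float32)
    i=cv2.cvtColor(s['img'],cv2.COLOR_RGB2GRAY)[264:284,254:276].astype(np.float32)
    print(o['clock'],'F',o['force'].round(1),'T',o['wrist_torque'].round(2),cw(s),'lat',(n@c*1e3).round(2),'along',round(.883*x+.469*z,1),'normal',round(-.469*x+.883*z,1),'diff',np.abs(t-i).mean())
E
python3 -c "
from cw import *
rep('s8')"
```

```text
19.0667 F [ 0.8 -0.5 -0.8] T [-0.16  0.52 -0.05] [[17, 0, 8, 2, 9], [4, 15, 15, 23, 174]] lat 148.67 along -1.4 normal 8.2 diff 2.040909
```

Request:
servo_tool(commands="0.7 0.1 -1.3 0;0.7 0.1 -1.3 0;0 0 0 0;0 0 0 0")

```text
clock: 19.45
tool_pos: [0.6041, 0.208, 0.113]
eef_rot: [[-0.88, -0.095, 0.466], [-0.075, 0.995, 0.061], [-0.47, 0.019, -0.883]]
force: [-0.5, -1.0, -0.5]
width: 0.0276
finger_force: 30.2
```

```bash
python3 -c "
from cw import *
rep('s9')"
```

```text
19.45 F [-0.5 -1.  -0.5] T [-0.26  0.47 -0.06] [[16, 0, 9, 2, 10], [4, 14, 14, 24, 174]] lat 148.73 along -0.6 normal 5.8 diff 5.3136363
```

Request:
servo_tool(commands="0.7 0.1 -1.3 0;0.7 0.1 -1.3 0;0 0 0 0;0 0 0 0")

```text
clock: 19.83
tool_pos: [0.6055, 0.2082, 0.1103]
eef_rot: [[-0.88, -0.095, 0.466], [-0.075, 0.995, 0.061], [-0.469, 0.019, -0.883]]
force: [0.9, -2.0, 0.2]
width: 0.0272
finger_force: 30.3
```

```bash
python3 -c "
from cw import *
rep('s10')"
```

```text
19.8333 F [ 0.9 -2.   0.2] T [-0.36  0.26 -0.14] [[16, 0, 9, 2, 10], [3, 14, 15, 24, 172]] lat 148.81 along -0.6 normal 2.7 diff 10.179545
```

Request:
servo_tool(commands="0 -0.5 0 0;0 -0.5 0 0;0 0 0 0;0 0 0 0;0 0 0 0")

```text
clock: 20.3
tool_pos: [0.6051, 0.2076, 0.1102]
eef_rot: [[-0.88, -0.096, 0.465], [-0.076, 0.995, 0.062], [-0.469, 0.02, -0.883]]
force: [-0.7, 1.1, -1.3]
width: 0.0271
finger_force: 30.2
```

```bash
python3 -c "
from cw import *
rep('s11')"
```

```text
20.3 F [-0.7  1.1 -1.3] T [0.16 0.63 0.16] [[17, 0, 8, 2, 9], [4, 15, 15, 23, 169]] lat 148.25 along -1.1 normal 2.8 diff 3.2136364
```

Request:
servo_tool(commands="0 0.4 0 0;0.5 0 -0.9 0;0.5 0 -0.9 0;0 0 0 0;0 0 0 0")

```text
clock: 20.77
tool_pos: [0.6064, 0.2078, 0.1085]
eef_rot: [[-0.88, -0.095, 0.466], [-0.075, 0.995, 0.062], [-0.469, 0.019, -0.883]]
force: [-1.2, 0.7, -0.4]
width: 0.0274
finger_force: 30.2
```

```bash
python3 -c "
from cw import *
rep('s12')"
```

```text
20.7667 F [-1.2  0.7 -0.4] T [0.16 0.49 0.12] [[16, 0, 9, 2, 10], [4, 15, 14, 23, 167]] lat 148.32 along -0.7 normal 0.7 diff 5.2909093
```

Request:
servo_tool(commands="0.5 0.1 -0.9 0;0.3 0 -0.5 0;0 0 0 0;0 0 0 0")

```text
clock: 21.15
tool_pos: [0.6072, 0.2078, 0.1071]
eef_rot: [[-0.88, -0.095, 0.466], [-0.075, 0.995, 0.062], [-0.469, 0.019, -0.883]]
force: [0.3, 2.0, 0.5]
width: 0.0274
finger_force: 30.2
```

```bash
python3 -c "
from cw import *
rep('s13')"
```

```text
21.15 F [0.3 2.  0.5] T [0.15 0.44 0.14] [[16, 0, 9, 2, 11], [4, 15, 14, 23, 170]] lat 148.29 along -0.6 normal -0.9 diff 7.4363637
```

Request:
servo_tool(commands="0 0.2 0 0;0 0 0 0;0 0 0 0;0 0 0 0;0 0 0 0", grip=0.1)

```text
clock: 21.62
tool_pos: [0.607, 0.2079, 0.107]
eef_rot: [[-0.88, -0.095, 0.466], [-0.075, 0.995, 0.061], [-0.469, 0.019, -0.883]]
force: [0.0, 0.4, 0.9]
width: 0.0467
finger_force: 0.0
```

```bash
python3 -c "
from cw import *
rep('s14')"
```

```text
21.6167 F [0.  0.4 0.9] T [-0.03  0.47 -0.02] [[16, 0, 9, 2, 11], [1, 6, 15, 11, 108], [7, 25, 7, 13, 71]] lat 148.35 along -0.8 normal -0.9 diff 53.886364
```

Request:
servo_tool(commands="0 0 0 0;0 0 0 0;0 0 0 0;0 0 0 0;0 0 0 0;0 0 0 0;0 0 0 0;0 0 0 0;0 0 0 0;0 0 0 0;0 0 0 0;0 0 0 0;-2 -0.2 4 0;-5 -0.6 9 0;-9 -1 18 0;-9 -1 18 0;-12 -1.5 23 0;-12 -1.5 23 0;-15 -1.8 28 0;-15 -1.8 28 0")

```text
clock: 23.33
tool_pos: [0.5266, 0.1982, 0.2597]
eef_rot: [[-0.88, -0.095, 0.466], [-0.075, 0.995, 0.062], [-0.469, 0.019, -0.883]]
force: [1.6, 0.3, 0.8]
width: 0.0473
finger_force: 0.0
```

Request:
servo_tool(commands="-15 -1.8 28 0;-10 -1 20 0;0 0 0 0;0 0 0 0")

```text
clock: 23.67
tool_pos: [0.5033, 0.1962, 0.3088]
eef_rot: [[-0.878, -0.096, 0.469], [-0.075, 0.995, 0.064], [-0.473, 0.021, -0.881]]
force: [-0.4, -1.0, -1.1]
width: 0.0472
finger_force: 0.0
```

```bash
python3 - <<'E'
from cw import *
rep('s15')
g,o=snap('wrist','w15.png'); im=g['img']
# predicted pixels of seated vial at tip .70
T=np.linalg.inv(g['T_tool_cam']);R=o['eef_rot']
def pr(p):
    c=T[:3,:3]@(R.T@(p-o['tool_pos']))+T[:3,3]; th=np.arctan2(np.hypot(c[0],c[1]),c[2]); k=g['fx']*th/np.hypot(c[0],c[1]); return np.array([g['cx']+k*c[0],g['cy']+k*c[1]]).round(0)
e=np.array([.9954,.0958,0]);pv=np.array([.5578,.2046,0.085]);up=np.array([0,0,1])
for tip in(0,40):
    a=np.radians(49.8-tip);b=np.radians(28-tip); s=pv+.0589*(np.cos(a)*e+np.sin(a)*up); x=np.cos(b)*e+np.sin(b)*up
    print(tip,'seat',pr(s),'cap end',[pr(s+x*(-.025+d)) for d in(-.01,0,.01)],'bottom',pr(s+x*.025),'nearplate',pr(s-.035*x))
dark=(im.max(2)<70).astype(np.uint8); n,l,s,ce=cv2.connectedComponentsWithStats(dark)
print([(s[i].tolist(),ce[i].round().tolist()) for i in range(1,n) if s[i,4]>60])
E
```

```text
23.6667 F [-0.4 -1.  -1.1] T [-0.07  0.47 -0.03] [[17, 0, 8, 2, 11], [1, 7, 15, 8, 71], [8, 25, 6, 13, 65]] lat 146.62 along 1.5 normal 226.2 diff 49.49091
0 seat [322. 209.] cap end [array([322., 172.]), array([322., 183.]), array([322., 193.])] bottom [323. 235.] nearplate [322. 172.]
40 seat [322. 203.] cap end [array([322., 180.]), array([322., 187.]), array([322., 193.])] bottom [322. 217.] nearplate [322. 180.]
[([500, 0, 68, 24, 699], [543.0, 8.0]), ([51, 23, 24, 30, 248], [61.0, 36.0]), ([303, 68, 36, 26, 383], [320.0, 81.0]), ([477, 119, 18, 34, 116], [484.0, 135.0]), ([518, 152, 31, 33, 728], [533.0, 168.0]), ([0, 163, 182, 95, 12563], [88.0, 208.0]), ([308, 179, 26, 23, 518], [320.0, 190.0]), ([304, 232, 34, 26, 311], [320.0, 246.0]), ([19, 286, 608, 194, 65265], [324.0, 413.0]), ([297, 300, 51, 20, 1008], [322.0, 310.0])]
```

```bash
python3 - <<'E'
from cw import *
rep('s16')
s=load('s16');w=load('w15');n0=load('w3')
pv=np.array([.5578,.2046,.085]);e=np.array([.9954,.0958,0])
for a in(0,10,20,30,40):
  for v in((-.047,-.025),(-.053,-.028)):
    t=np.radians(a);x=v[0]*np.cos(t)+v[1]*np.sin(t);z=-v[0]*np.sin(t)+v[1]*np.cos(t); print(a,v,proj(s,pv+e*x+[0,0,z]).round(1),end=' ')
  print()
im=s['img'].mean(2);print(im[250:300,255:275].astype(int)[::2,::2])
cw_w=[(320,81)];print('cw in wrist w15 at z=.06,.096:',[ (e@(wplane(w,320,81,z)-pv)).round(4) for z in(.06,.075,.096)])
dark=(n0['img'].max(2)<80).astype(np.uint8); n,l,st,ce=cv2.connectedComponentsWithStats(dark[:130,260:380]);print([(st[i].tolist(),ce[i].round().tolist()) for i in range(1,n) if st[i,4]>60])
E
```

```text
23.7667 F [-0.5 -0.  -0.3] T [-0.05  0.47  0.03] [[16, 0, 9, 3, 13], [1, 7, 15, 8, 71], [8, 25, 6, 13, 65]] lat 146.12 along -0.5 normal 223.7 diff 49.43182
0 (-0.047, -0.025) [264.8 272.8] 0 (-0.053, -0.028) [263.4 275.1] 
10 (-0.047, -0.025) [263.8 270.6] 10 (-0.053, -0.028) [262.4 272.6] 
20 (-0.047, -0.025) [263.2 267.9] 20 (-0.053, -0.028) [261.6 269.6] 
30 (-0.047, -0.025) [262.9 264.8] 30 (-0.053, -0.028) [261.3 266. ] 
40 (-0.047, -0.025) [263.  261.3] 40 (-0.053, -0.028) [261.5 262.1] 
[[143 136 132 136 201 193 125 120 122 125]
 [136 136 135 143 197 157  90  85  99 118]
 [137 129 129 140 170 137  98  78  71  75]
 [130 123 125 132 152 138 124 124 124 110]
 [124 127 123 125 143 137 131 156 201 212]
 [123 115 111 113 119 117 151 232 249 236]
 [116  91  94 104 110 112 113 134 169 237]
 [117  71  70  81  90  99 103  71 130 253]
 [127  91  69  60  65  72  76  56 173 253]
 [128 122 114 100  89  80  60  89 235 254]
 [127 124 123 139 165 141 111 142 253 253]
 [128 126 150 235 243 155 128 149 247 253]
 [124 152 239 254 248 155 130 159 251 253]
 [159 240 253 253 247 159 142 183 248 229]
 [245 253 253 253 244 155 154 186 203 185]
 [253 253 253 248 130  58  79 161 185 182]
 [252 252 253 244  63  26  43 138 183 183]
 [252 253 253 243  60  26  42 139 182 184]
 [253 253 253 245  69  26  41 140 189 182]
 [253 252 253 244  73  27  46 195 231 182]
 [253 252 253 247  94  24  44 158 190 196]
 [252 252 253 252 167  85 107 165 187 238]
 [252 252 245 220 186 172 172 185 238 253]
 [252 251 211 180 183 182 179 190 245 252]
 [252 252 232 201 186 178 179 179 196 245]]
cw in wrist w15 at z=.06,.096: [np.float64(-0.0622), np.float64(-0.0675), np.float64(-0.0749)]
[([42, 54, 38, 21, 375], [60.0, 66.0])]
```

```bash
python3 -c "
from h import *
print(r.job_done())"
```

```text
the job is handed in; nothing more can be done
None
```

The vial lies in the reader's cradle, the cradle has tipped back to or close to its stop at the reading window (about 36–40 of 40 degrees, measured from the camera image), and I handed the job in at about 23.8 s with the gripper clear of everything.

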